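# Empty the corner-spout tray into the collecting bin

### The arm

A 7-joint arm with a two-finger parallel gripper is mounted at the origin on a cart in front of the work surface, level with it; the furniture and walls round the work are solid. World frame = base frame: x ahead of the robot, y to its left, z up, the work surface at z = 0. Lengths are in m, angles in rad, forces in N, time in s.
With the tool pointing down it reaches from about 0.425 to 1.025 m from the base axis. Payload 9.4 kg.
Tool frame: the origin (TCP) lies on the mounting face of the last link; the fingertips stand 173 mm ahead of it and the grasp point (between the pads) lies 155 mm ahead of it; z points along the fingers, y is the line along which they close (so a half turn about z gives the same grasp; the last joint's range is limited). The gripper opens to 85 mm and grips with 20 to 120 N. Pads are 22 mm wide; open, the fingers measure 114 mm over their backs; the gripper's body (76 mm by 85 mm) begins 54 mm behind the grasp point. The pads swing forward as they close: fully open they stand 13 mm farther back than shut.
Start: joints at [1.198, 0.599, -0.003, 1.599, 0.002, 0.943, -0.08], TCP at [0.211, -0.694, 0.405] pointing down, gripper open.
Joint ranges: [-2.57, 2.57], [-0.35, 1.97], [-1.29, 1.29], [0.11, 2.56], [-1.05, 4.19], [0.11, 1.86], [-2.63, 2.63]. Speed limits (rad/s): [2.22, 2.22, 3.01, 3.01, 3.14, 3.14, 3.14].

### API

Orientations are given as a 3x3 rotation matrix whose columns are the frame's x, y, z axes.
In Python, from bench import env gives the robot as it stands.
- The arm moves only by the tool apply_moves, never from a script. Its argument "motion" is a list of rows, each an object of numbers: "ax", "ay", "az": the turn, a rotation vector about the world's x, y, z in degrees; "dx", "dy", "dz": the shift along the world's x, y, z in m; "hand": the opening in per cent of the stroke, from 0 (shut) to 100 (fully open). In form: [{"ax": .., "ay": .., "az": .., "dx": .., "dy": .., "dz": .., "hand": ..}, ...]. A call has 1 to 10 rows; each row shifts and turns the commanded pose from where the row before left it; what a row does not reach is not made up. A row lasts 1/8 s, in which the tool goes at most 62.5 mm and 10.7 degrees, less where a joint would pass 70% of its speed; a pose out of reach is approached as far as the arm can. A call is refused whole if a number of a shift passes 0.0625 or a number of a turn 10.7, either way. A call with a gripper value outside its range is refused whole. The fingers move at their own pace and stop on an object; the grip force is fixed at half the most. Time passes only in rows, so rows that do not move let the fingers close. It gives the time, the measured TCP pose, the force, the opening and the grip force at its end, in the units of the state.
- env.read_state(): the state, without advancing time (a new reading comes with each control period).
- env.camera(name): name is "side" or "top"; returns (picture, depth): 384x512x3 uint8, red, green, blue; 384x512 float32, m along the optical axis (not along the pixel's ray), 0 where there is no reading.
- env.get_calibration(name): a dict with "fx", "fy", "cx", "cy" (pixels), "rvec" (rotation vector, rad) and "tvec" (3), from world to camera coordinates, as OpenCV has them. Camera axes: x right, y down, z forward; pixel columns grow to the right and rows downward; lengths in m; the calibration is good to about 2 mm. A picture is of the moment at which its call begins. get_calibration takes no time and is no camera call.
- env.close_job(): hands the job in; it is judged then, once.
Trained networks look in the newest picture that a camera, given by its name, has taken for a name from the list of things; names that differ only in an ending like _2 or _b are one class to them, and where a whole thing is asked for, a point or a joint stands for the part that bears it (a point fixed in the world has none). Each returns a list of dicts, best first, with "p" (0 to 1); they miss things now and then, are a little off and sometimes report something else, mostly with a low value. They report only what shows in the picture. A call takes as long as a camera call. They do not tell look-alikes from the thing itself.
- env.outline_of(camera, name): "pixels" (384x512 bool, what is visible of it) and "pixel" ([row, column] in pixels, amid what is visible of it).
The state is a dict: "time_s": time; "joint_positions": joint angles; "qd": joint speeds; "effort": joint torques, N m; "eef_pos": TCP position; "orientation": TCP orientation; "wrist_force": force on the tool from outside, world axes, zero at the start; "torque": the same for the moment, N m; "opening": finger opening in m; "gripper_force": force on a finger pad.
Only numpy, scipy, OpenCV 4.12 (cv2) and the standard library are available. Lean on these libraries where they do the work, as an engineer would, in place of code of your own. Each camera call takes 0.05 s, during which the arm holds its last target. There are 200 camera calls.

### The job

Slide the empty white bin under the tray's spout, flush against both stops of the stand (the hinge posts at its end and the low bar at its side). Then raise the tray by its handle so that all three vials slide out through the corner notch into the bin without being touched by the gripper, and lower the tray gently back onto its rest, not letting it drop. Leave the bin against its stops and do not disturb the dish, the beaker or the tape roll.

Things in the scene. Friction and masses are not known exactly. Their poses are not given: they have to be found in the camera images.
- station: Fixed metal stand under the tray; yaw varies. Origin on the worktop midway between the front faces of its two hinge posts; x level from spout to handle, y to the left of x, z up. End stop for the bin: the front faces, at x = 0, of the posts (y = +-45, 14 wide, 81 high) and of the 8 mm base plate behind them. Side stop: low bar 30 high from x = -180 to 20, its face at y = -65.
- bin_place (a point): Point of the stand on the worktop (stand x = -75, y = 0, z = 0 mm; axes of the stand) where the bin's origin lies when the bin is home against both stops. The worktop is open towards the stand's +y and -x, where the bin comes from. The tray overhangs this place from stand x = -31 mm on, 82 to 116 mm above the worktop: keep the gripper's body clear of it when pushing.
- bin: Loose open white bin, 150 (its x) by 130 (its y) by 40 mm high, walls 4 mm, about 0.45 kg, friction about 0.6. Origin at the centre of its underside. Starts 70 to 130 mm to +y and 45 to 80 mm to -x of its place (stand's axes), turned up to 0.3 rad. Home: a 130 mm end on the posts, a 150 mm side on the side bar, its rim clear below the spout.
- tray (a joint): Tilt of the steel tray (0.45 kg) about a level hinge along the stand's y: 0 level on its rest, grows as the handle rises, stop at 1.0 rad. Let go, it falls. A 190 mm square, corner-on; floor at z = 85 mm, walls 31 mm; an 100 mm notch at the corner over the bin. Slick: vials slide at 0.2 to 0.5 rad, none stays at 0.7; raise at about 0.15 rad/s; fast, they overshoot.
- tray_handle (a point): Middle of the tray's handle: a round bar 10 mm thick, 90 mm long, along the stand's y, at the corner opposite the spout; z = 99 mm when level, 240 mm from hinge_mid along x. Free for 35 mm either side along the bar, over 35 mm towards the tray, and above. It moves in a circle about the hinge.
- hinge_mid (a point): Middle of the tray's hinge axis, fixed on the stand at stand x = 10, y = 0, z = 72 mm; the handle circles about the line through it along the stand's y axis. Not listed but in the way: a tall fixed burette stand to the robot's left (about x 0.45 to 0.60, y 0.17 to 0.35 m, over 0.5 m high); pull the arm in to swing past it.
- vial_a: White plastic sample vial with a white cap, 22 mm across and 63 mm long, 22 g, at the start lying on the tray; origin at the centre of its foot, z along it to the cap. Others in the blue rack behind are not meant.
- vial_a_mid (a point): Middle of vial_a, on its axis, 31.5 mm from its foot.
- vial_b: White plastic sample vial with a black cap, 22 mm across and 63 mm long, 22 g, at the start lying on the tray; origin at the centre of its foot, z along it to the cap. Others in the blue rack behind are not meant.
- vial_b_mid (a point): Middle of vial_b, on its axis, 31.5 mm from its foot.
- vial_c: White plastic sample vial with a white cap, 22 mm across and 63 mm long, 22 g, at the start lying on the tray; origin at the centre of its foot, z along it to the cap. Others in the blue rack behind are not meant.
- vial_c_mid (a point): Middle of vial_c, on its axis, 31.5 mm from its foot.
- evap_dish: Bystander: white porcelain dish, 69 mm across, 27 mm high, loose; origin at the centre of its underside. Leave alone.
- pp_beaker: Bystander: clear plastic beaker, 78 mm wide, 123 mm high, loose and light; origin at the centre of its underside. Leave alone.
- tape_roll: Bystander: roll of tape lying flat, 76 mm across, 19 mm high, loose; origin at the centre of its underside. Leave alone.
There are look-alikes about, which are no part of the job. Several things have the shape of the bin; the one meant has the colours described above.

How it is judged:
On the way, in this order (a step that is already met when the one before it is completed fails the run):
1. the bin stands home against both stops, the tray still down (x of bin in the frame of bin_place between -0.006 and 0.006 m and y of bin in the frame of bin_place between -0.006 and 0.006 m and angle between the x axis of bin and the x axis of station, either way round below 0.06 rad and height (world z) of bin below 0.01 m and value of joint tray below 0.05 rad), for 0.2 s.
2. with the tray tilted up, all three vials have gone through the notch into the bin (x of vial_a_mid in the frame of bin between -0.075 and 0.075 m and y of vial_a_mid in the frame of bin between -0.065 and 0.065 m and z of each of vial_a_mid, vial_b_mid, vial_c_mid in the frame of bin below 0.055 m and x of vial_b_mid in the frame of bin between -0.075 and 0.075 m and y of vial_b_mid in the frame of bin between -0.065 and 0.065 m and x of vial_c_mid in the frame of bin between -0.075 and 0.075 m and y of vial_c_mid in the frame of bin between -0.065 and 0.065 m and value of joint tray above 0.15 rad), for 0.1 s.
At the end, for the whole second after the job is handed in: All three vials lie in the bin, the bin stands on the worktop at its place under the spout (within 10 mm in each direction and 0.06 rad of square with the stops), and the tray is down on its rest (under 0.03 rad) and at rest (x of bin in the frame of bin_place between -0.01 and 0.01 m and y of bin in the frame of bin_place between -0.01 and 0.01 m and angle between the x axis of bin and the x axis of station, either way round below 0.06 rad and height (world z) of bin below 0.01 m and x of vial_a_mid in the frame of bin between -0.075 and 0.075 m and y of vial_a_mid in the frame of bin between -0.065 and 0.065 m and z of each of vial_a_mid, vial_b_mid, vial_c_mid in the frame of bin below 0.055 m and x of vial_b_mid in the frame of bin between -0.075 and 0.075 m and y of vial_b_mid in the frame of bin between -0.065 and 0.065 m and x of vial_c_mid in the frame of bin between -0.075 and 0.075 m and y of vial_c_mid in the frame of bin between -0.065 and 0.065 m and value of joint tray below 0.03 rad and velocity of joint tray between -0.05 and 0.05 rad/s and linear speed of bin below 0.02 m/s); the robot touches nothing.
It fails at once if the tray is dropped: it falls faster than 2.5 rad/s (velocity of joint tray below -2.5 rad/s).
It fails at once if the gripper touches a vial (contact force between the fingers and vial_a above 0.5 N or contact force between the fingers and vial_b above 0.5 N or contact force between the fingers and vial_c above 0.5 N).
It fails at once if the dish, the beaker or the tape roll is moved by more than 20 mm or tipped (distance of any of evap_dish, pp_beaker, tape_roll from where it was at the start of the episode above 0.02 m or angle between any of evap_dish, pp_beaker, tape_roll's own z axis and vertical above 0.5 rad).
It also fails if it takes over 72 s, if anything falls off the work surface, if the arm or the gripper's body presses on something with over 40 N, if the wrist force passes 120 N, or if a joint passes its speed limit or range.

## Working session

There is one attempt and no reset: what is moved stays moved. The work goes in short steps, Python scripts to look and compute and a tool call to move; the robot and the scene stay as the last step left them, time stands still between calls to the robot, and variables do not carry over. Pictures are saved under pics/ and viewed, at most 10 in all, crops included, and the job is handed in when it is done.

Besides the shell and the picture viewer there is one more tool, called after "Request:" as name(argument=value, ...), one argument or row to a line, values as JSON. apply_moves: Moves the arm, as the interface text tells. Its arguments: {"type":"object","properties":{"motion":{"type":"array","items":{"type":"object","properties":{"ax":{"type":"number"},"ay":{"type":"number"},"az":{"type":"number"},"dx":{"type":"number"},"dy":{"type":"number"},"dz":{"type":"number"},"hand":{"type":"number"}}}}},"required":["motion"]}

```bash
mkdir -p pics; cat > h.py <<'E'
import numpy as np,cv2
from bench import env
def cal(n):
    c=env.get_calibration(n);R=cv2.Rodrigues(np.array(c["rvec"],float))[0];return c,R,np.array(c["tvec"],float).ravel()
def cloud(n,d):
    c,R,t=cal(n);v,u=np.mgrid[:384,:512]
    P=np.stack([(u-c["cx"])/c["fx"]*d,(v-c["cy"])/c["fy"]*d,d],-1)
    return (P-t)@R
def proj(n,p):
    c,R,t=cal(n);q=np.atleast_2d(p)@R.T+t
    return np.c_[c["fx"]*q[:,0]/q[:,2]+c["cx"],c["fy"]*q[:,1]/q[:,2]+c["cy"]]
E
python3 - <<'E'
from h import *
ims=[]
for n in("top","side"):
    im,d=env.camera(n);np.savez(n+".npz",im=im,d=d)
    cv2.imwrite(f"pics/{n}0.png",cv2.cvtColor(im,cv2.COLOR_RGB2BGR));W=cloud(n,d)
    for k in("bin","station","tray","tray_handle","vial_a","evap_dish","pp_beaker","tape_roll"):
        for o in env.outline_of(n,k)[:4]:
            m=np.array(o["pixels"])&(d>0);
            if m.sum()>5: print(n,k,round(o["p"],2),np.round(o["pixel"]),m.sum(),np.round(np.median(W[m],0),3),np.round(W[m].min(0),3),np.round(W[m].max(0),3))
print(env.read_state())
E
```

```text
top bin 0.71 [212. 377.] 1976 [ 0.478 -0.672  0.006] [ 0.399 -0.747 -0.009] [ 0.561 -0.602  0.048]
top bin 0.63 [218. 276.] 1911 [ 0.471 -0.35   0.005] [ 0.39  -0.432 -0.009] [ 0.553 -0.266  0.048]
top bin 0.62 [180. 213.] 3779 [ 0.589 -0.134  0.086] [ 0.448 -0.386 -0.005] [0.719 0.059 0.125]
top bin 0.15 [182. 210.] 3664 [ 0.59  -0.131  0.086] [ 0.447 -0.238 -0.007] [0.749 0.076 0.125]
top station 0.86 [184. 213.] 3779 [ 0.588 -0.132  0.086] [ 0.447 -0.379 -0.007] [0.719 0.073 0.125]
top station 0.23 [171. 211.] 125 [ 0.613 -0.141  0.105] [ 0.599 -0.171  0.084] [ 0.628 -0.11   0.113]
top tray 0.95 [180. 210.] 3593 [ 0.59  -0.134  0.087] [ 0.448 -0.238 -0.006] [0.753 0.076 0.125]
top tray_handle 0.7 [179. 210.] 3544 [ 0.588 -0.131  0.087] [ 0.447 -0.238 -0.007] [0.744 0.073 0.125]
top tray_handle 0.46 [180. 194.] 125 [ 0.584 -0.076  0.105] [ 0.553 -0.086  0.092] [ 0.616 -0.065  0.112]
top vial_a 0.59 [190. 213.] 129 [ 0.549 -0.147  0.105] [ 0.54  -0.177  0.086] [ 0.562 -0.114  0.115]
top evap_dish 0.73 [252. 157.] 353 [0.377 0.062 0.012] [ 0.343  0.026 -0.003] [0.41  0.093 0.038]
top
[... 1944 characters left out ...]
07978016]), 'qd': array([-0.00033124,  0.00087282,  0.00084273, -0.00071937,  0.00013558,
       -0.00109391, -0.00080678]), 'effort': array([-6.30989343e-04, -7.76181221e+01,  1.56369690e+00, -2.58377534e+01,
        1.23956517e-02,  2.11493229e-03, -1.17711733e-05]), 'eef_pos': array([ 0.21133331, -0.69351797,  0.40469132]), 'orientation': array([[ 9.56556292e-01,  2.91547697e-01, -3.10276919e-05],
       [ 2.91547695e-01, -9.56556291e-01, -6.00086010e-05],
       [-4.71751033e-05,  4.83555528e-05, -9.99999998e-01]]), 'wrist_force': array([-0.64675263, -0.63130325, -0.06407653]), 'torque': array([ 0.02000427, -0.00210743, -0.0066134 ]), 'gripper_force': 0.0, 'opening': 0.08539497526024681}
```

View pics/top0.png

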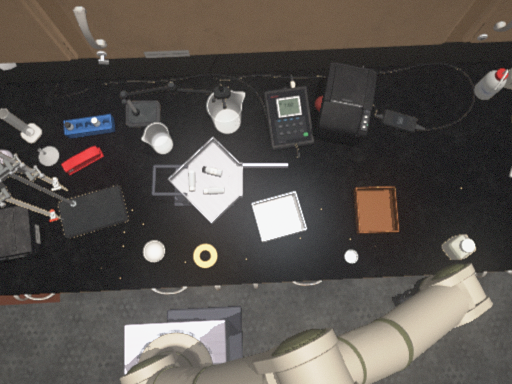

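View pics/side0.png

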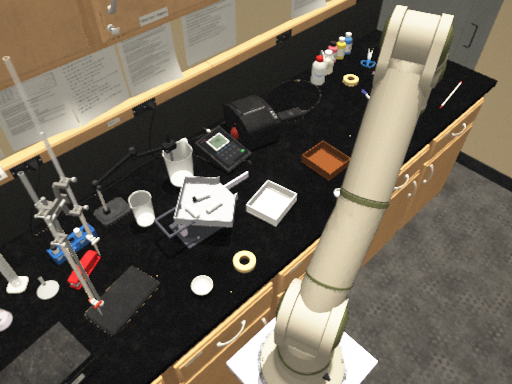

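The top view shows the tray at about (180,210), with the handle at its left corner near column 165. The side bar runs right at (165,265), the white bin is at (218,277) and the brown look-alike bin at (212,377). Stand x points roughly along world +y.

```bash
python3 - <<'E'
from h import *
from scipy.optimize import least_squares
for n in("top","side"):
    z=np.load(n+".npz");d=z["d"];im=z["im"].astype(int);W=cloud(n,d);ok=d>0
    br=im.sum(-1)/3; X,Y,Z=W[...,0],W[...,1],W[...,2]
    # bar
    m=ok&(Z>.018)&(Z<.04)&(br>90)&(X>.54)&(X<.7)&(Y<-.23)&(Y>-.42)
    p=W[m][:,:2]
    if len(p)>5:
        r=cv2.minAreaRect((p*1000).astype(np.float32));print(n,"bar",len(p),r,np.round(W[m].min(0),3),np.round(W[m].max(0),3))
        l=cv2.fitLine((p*1000).astype(np.float32),cv2.DIST_HUBER,0,1,1).ravel();print(np.round(l,3),np.degrees(np.arctan2(-l[1],-l[0])))
    m=ok&(Z>.108)&(Z<.13)&(X>.43)&(X<.76)&(Y>-.3)&(Y<.03)&(br>60)
    p=W[m];r=cv2.minAreaRect((p[:,:2]*1000).astype(np.float32));print(n,"rim",len(p),r,np.round(p.min(0),3),np.round(p.max(0),3))
    m=ok&(Z>.085)&(Z<.112)&(X>.5)&(X<.68)&(Y>0.005)&(Y<.12)
    p=W[m];print(n,"handle",len(p),np.round(p.mean(0),3) if len(p) else 0, np.round(p.min(0),3),np.round(p.max(0),3))
    m=ok&(Z>.028)&(Z<.052)&(X>.37)&(X<.57)&(Y>-.46)&(Y<-.24)&(br>120)&~((X>.54)&(Y>-.3))
    p=W[m];r=cv2.minAreaRect((p[:,:2]*1000).astype(np.float32));print(n,"bin",len(p),r,np.median(p[:,2]))
im=cv2.cvtColor(np.load("top.npz")["im"],cv2.COLOR_RGB2BGR)
cv2.imwrite("pics/c1.png",cv2.resize(im[125:245,145:305],None,fx=5,fy=5,interpolation=cv2.INTER_CUBIC))
E
```

```text
top bar 147 ((622.9794921875, -342.4715881347656), (201.60391235351562, 85.15473937988281), 55.245262145996094) [ 0.54  -0.409  0.02 ] [ 0.651 -0.239  0.04 ]
[ 6.80000e-02  9.98000e-01  6.43001e+02 -3.13656e+02] -93.8933
top rim 391 ((603.5922241210938, -104.51722717285156), (311.10113525390625, 267.1432189941406), 0.11548217386007309) [ 0.448 -0.238  0.108] [0.759 0.029 0.126]
top handle 161 [0.59  0.035 0.104] [0.542 0.005 0.093] [0.641 0.05  0.112]
top bin 263 ((468.87188720703125, -348.825439453125), (131.334716796875, 150.5155792236328), 12.753973960876465) 0.03898526104453985
side bar 121 ((597.7264404296875, -339.81494140625), (134.80633544921875, 114.83303833007812), 10.8452787399292) [ 0.541 -0.408  0.018] [ 0.655 -0.271  0.04 ]
[   0.75     0.662  607.675 -350.976] -138.55772
side rim 404 ((617.5599365234375, -96.18850708007812), (324.4632263183594, 235.40536499023438), 55.315834045410156) [ 0.451 -0.239  0.108] [0.76  0.03  0.125]
side handle 135 [0.591 0.034 0.104] [0.542 0.006 0.096] [0.645 0.05  0.11 ]
side bin 332 ((470.98095703125, -350.0191955566406), (132.4930877685547, 159.32957458496094), 13.202916145324707) 0.03750809676633
```

View pics/c1.png

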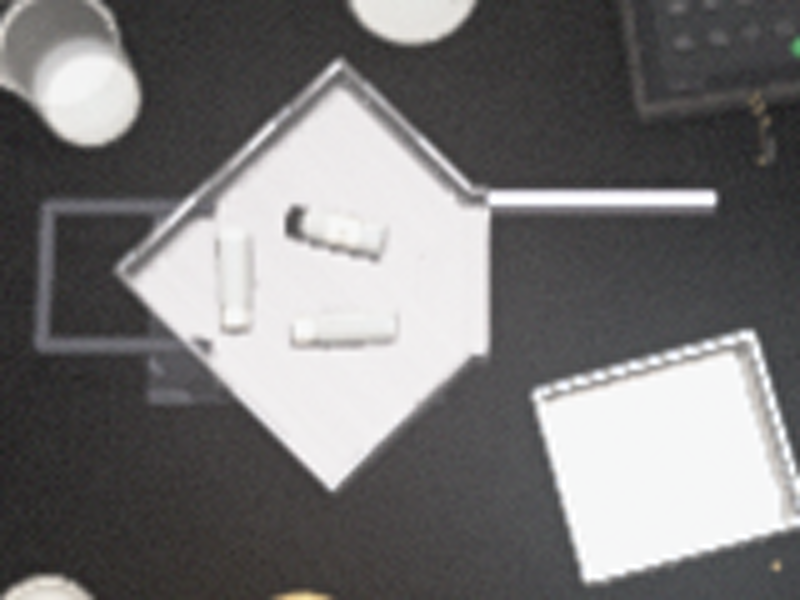

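The crop shows:
- the spout edge at crop (490,205)–(490,355)
- the side bar at (490–717,198)
- the U-shaped handle bar at (40,205)–(40,347)
- tray corners at (340,62), (118,270) and (333,490)
- the bin at lower right

I'll intersect these with their known heights.

```bash
cat >> h.py <<'E'
def ray(n,u,v,z):
    c,R,t=cal(n);C=-R.T@t;D=R.T@np.array([(u-c["cx"])/c["fx"],(v-c["cy"])/c["fy"],1]);return C+D*(z-C[2])/D[2]
E
python3 - <<'E'
from h import *
def P(a,b,z): return np.round(ray("top",145+(a+.5)/5-.5,125+(b+.5)/5-.5,z),4)
for nm,a,b,z in[("bar0",492,199,.03),("bar1",717,199,.03),("bar0lo",492,208,.03),("bar1lo",716,208,.03),("sp0",490,205,.085),("sp1",489,355,.085),("h0",43,205,.099),("h1",38,347,.099),("T",340,62,.116),("L",118,270,.116),("B",333,490,.116),("bin",536,394,.04),("bin",751,331,.04),("bin",588,583,.04)]: print(nm,P(a,b,z))
c,R,t=cal("top");print("cam",-R.T@t)
z=np.load("top.npz");d=z["d"];W=cloud("top",d);X,Y,Z=np.moveaxis(W,-1,0);ok=d>0
m=ok&(Z>.09)&(Z<.113)&(X>.53)&(X<.66)&(Y>0.035)&(Y<.06);print(W[m].mean(0),m.sum())
p=W[m];print(np.polyfit(p[:,0],p[:,1],1))
# bright bar pixels
im=z["im"].sum(-1)/3
for u in range(246,286,6):
    col=im[158:172,u]; print(u,np.round(col).astype(int))
E
```

```text
bar0 [ 0.6493 -0.239   0.03  ]
bar1 [ 0.6421 -0.3892  0.03  ]
bar0lo [ 0.6431 -0.2387  0.03  ]
bar1lo [ 0.6359 -0.3882  0.03  ]
sp0 [ 0.6306 -0.2388  0.085 ]
sp1 [ 0.5322 -0.2342  0.085 ]
h0 [0.6405 0.0458 0.099 ]
h1 [0.5482 0.0491 0.099 ]
T [ 0.7213 -0.1476  0.116 ]
L [ 0.5915 -0.0048  0.116 ]
B [ 0.446  -0.1358  0.116 ]
bin [ 0.5138 -0.2626  0.04  ]
bin [ 0.549  -0.4054  0.04  ]
bin [ 0.389  -0.2905  0.04  ]
cam [ 0.23345695 -0.27588272  1.58725924]
[0.58856448 0.04290629 0.10380357] 104
[-0.02882009  0.05986877]
246 [ 67  66  66  65  85 206 253 249 144 103  79  69  71  75]
252 [ 64  66  63  61  83 206 253 249 145 108  75  72  69  72]
258 [ 60  63  59  59  83 207 253 249 140 108  73  67  65  70]
264 [ 62  58  54  58  79 211 253 250 142 105  71  66  65  70]
270 [ 58  57  55  51  80 205 253 250 144 105  67  59  64  66]
276 [ 60  58  56  51  77 203 253 250 138 102  67  59  64  63]
282 [ 57  58  51  54  79 204 253 249 140  99  68  59  63  57]
```

Request:
apply_moves(
  motion=[
    {"dx": 0.0343, "dy": 0.0344, "dz": -0.017, "az": -0.5, "hand": 60},
    {"dx": 0.0343, "dy": 0.0344, "dz": -0.017, "az": -0.5, "hand": 60},
    {"dx": 0.0343, "dy": 0.0344, "dz": -0.017, "az": -0.5, "hand": 60},
    {"dx": 0.0343, "dy": 0.0344, "dz": -0.017, "az": -0.5, "hand": 60},
    {"dx": 0.0343, "dy": 0.0344, "dz": -0.017, "az": -0.5, "hand": 60},
    {"dx": 0.0343, "dy": 0.0344, "dz": -0.017, "az": -0.5, "hand": 60},
    {"dx": 0.0343, "dy": 0.0344, "dz": -0.017, "az": -0.5, "hand": 60},
    {"dx": 0.0343, "dy": 0.0344, "dz": -0.017, "az": -0.5, "hand": 60},
    {"hand": 60},
  ],
)

```text
$.motion[0]: bad value
```

Request:
apply_moves(
  motion=[
    {"ax": 0, "ay": 0, "az": -0.5, "dx": 0.034, "dy": 0.034, "dz": -0.017, "hand": 60},
    {"ax": 0, "ay": 0, "az": -0.5, "dx": 0.034, "dy": 0.034, "dz": -0.017, "hand": 60},
    {"ax": 0, "ay": 0, "az": -0.5, "dx": 0.034, "dy": 0.034, "dz": -0.017, "hand": 60},
    {"ax": 0, "ay": 0, "az": -0.5, "dx": 0.034, "dy": 0.034, "dz": -0.017, "hand": 60},
    {"ax": 0, "ay": 0, "az": -0.5, "dx": 0.034, "dy": 0.034, "dz": -0.017, "hand": 60},
    {"ax": 0, "ay": 0, "az": -0.5, "dx": 0.034, "dy": 0.034, "dz": -0.017, "hand": 60},
    {"ax": 0, "ay": 0, "az": -0.5, "dx": 0.034, "dy": 0.034, "dz": -0.017, "hand": 60},
    {"ax": 0, "ay": 0, "az": -0.5, "dx": 0.036, "dy": 0.037, "dz": -0.017, "hand": 60},
    {"ax": 0, "ay": 0, "az": 0, "dx": 0, "dy": 0, "dz": 0, "hand": 60},
  ],
)

```text
time_s: 2.02
eef_pos: [0.489, -0.414, 0.2673]
orientation: [[0.973, 0.231, 0.0], [0.231, -0.973, 0.003], [0.001, -0.003, -1.0]]
wrist_force: [0.1, 0.4, 0.6]
opening: 0.0517
gripper_force: 0.0
```

Request:
apply_moves(
  motion=[
    {"ax": 0, "ay": 0, "az": 0, "dx": 0, "dy": 0, "dz": -0.04, "hand": 60},
    {"ax": 0, "ay": 0, "az": 0, "dx": 0, "dy": 0, "dz": -0.026, "hand": 60},
    {"ax": 0, "ay": 0, "az": 0, "dx": 0, "dy": 0, "dz": -0.014, "hand": 60},
    {"ax": 0, "ay": 0, "az": 0, "dx": 0, "dy": 0, "dz": 0, "hand": 60},
  ],
)

```text
time_s: 2.52
eef_pos: [0.4849, -0.4189, 0.1882]
orientation: [[0.975, 0.223, -0.001], [0.223, -0.975, 0.0], [-0.001, -0.001, -1.0]]
wrist_force: [-0.8, -0.7, -0.8]
opening: 0.0513
gripper_force: 0.0
```

```bash
python3 - <<'E'
from h import *
im,d=env.camera("side");u,v=proj("side",[.485,-.419,.05])[0].astype(int);print(u,v)
im=cv2.cvtColor(im,cv2.COLOR_RGB2BGR)
cv2.imwrite("pics/c2.png",cv2.resize(im[v-60:v+60,u-80:u+80],None,fx=5,fy=5,interpolation=cv2.INTER_CUBIC))
s=env.read_state();print(s["eef_pos"],s["wrist_force"])
E
```

```text
282 185
[ 0.485162   -0.41903845  0.18897215] [ 0.29440563 -0.09845845  1.36300874]
```

View pics/c2.png

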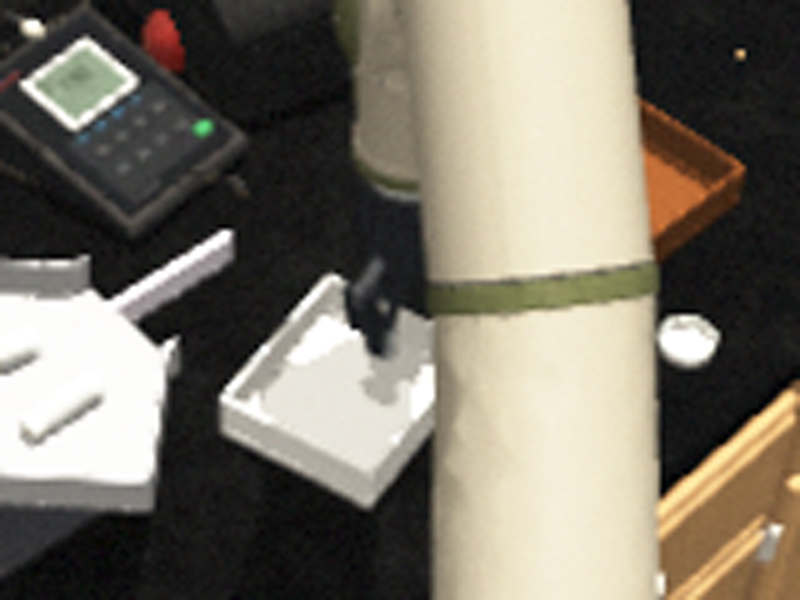

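The side crop shows one finger inside the bin at about (375,310), astride the far end wall. I'll close on it.

Request:
apply_moves(
  motion=[
    {"ax": 0, "ay": 0, "az": 0, "dx": 0, "dy": 0, "dz": 0, "hand": 0},
    {"ax": 0, "ay": 0, "az": 0, "dx": 0, "dy": 0, "dz": 0, "hand": 0},
    {"ax": 0, "ay": 0, "az": 0, "dx": 0, "dy": 0, "dz": 0, "hand": 0},
    {"ax": 0, "ay": 0, "az": 0, "dx": 0, "dy": 0, "dz": 0, "hand": 0},
    {"ax": 0, "ay": 0, "az": 0, "dx": 0, "dy": 0, "dz": 0, "hand": 0},
  ],
)

```text
time_s: 3.2
eef_pos: [0.4856, -0.4189, 0.1897]
orientation: [[0.975, 0.224, 0.001], [0.224, -0.975, -0.001], [0.001, 0.001, -1.0]]
wrist_force: [-1.0, -0.1, 5.9]
opening: 0.0028
gripper_force: 59.7
```

Request:
apply_moves(
  motion=[
    {"ax": 0, "ay": 0, "az": -3.9, "dx": 0.005, "dy": 0.0, "dz": 0, "hand": 0},
    {"ax": 0, "ay": 0, "az": -3.9, "dx": 0.01, "dy": 0.005, "dz": 0, "hand": 0},
    {"ax": 0, "ay": 0, "az": -3.9, "dx": 0.012, "dy": 0.01, "dz": 0, "hand": 0},
    {"ax": 0, "ay": 0, "az": -3.9, "dx": 0.012, "dy": 0.01, "dz": 0, "hand": 0},
    {"ax": 0, "ay": 0, "az": 0, "dx": 0.012, "dy": 0.01, "dz": 0, "hand": 0},
    {"ax": 0, "ay": 0, "az": 0, "dx": 0.012, "dy": 0.01, "dz": 0, "hand": 0},
    {"ax": 0, "ay": 0, "az": 0, "dx": 0.012, "dy": 0.01, "dz": 0, "hand": 0},
    {"ax": 0, "ay": 0, "az": 0, "dx": 0.006, "dy": 0.004, "dz": 0, "hand": 0},
    {"ax": 0, "ay": 0, "az": 0, "dx": 0, "dy": 0, "dz": 0, "hand": 0},
  ],
)

```text
time_s: 4.32
eef_pos: [0.5663, -0.36, 0.1897]
orientation: [[0.999, -0.046, 0.0], [-0.046, -0.999, -0.001], [0.0, 0.001, -1.0]]
wrist_force: [-2.1, -1.4, 7.3]
opening: 0.0028
gripper_force: 59.9
```

```bash
cat >> h.py <<'E'
EX=np.array([np.cos(np.radians(87.4)),np.sin(np.radians(87.4))]);EY=np.array([-EX[1],EX[0]]);O=np.array([.5820,-.2051])
def st(p): q=np.asarray(p)[...,:2]-O; return np.stack([q@EX,q@EY],-1)*1000
E
python3 - <<'E'
from h import *
for n in("top","side"):
    im,d=env.camera(n);cv2.imwrite(f"pics/{n}3.png",cv2.resize(cv2.cvtColor(im,cv2.COLOR_RGB2BGR)[125:245,190:350],None,fx=5,fy=5,interpolation=cv2.INTER_CUBIC))
s=env.read_state();print(s["eef_pos"],s["orientation"][:,1],s["wrist_force"],st(s["eef_pos"]))
E
```

```text
[ 0.56628379 -0.3599934   0.18970996] [-0.04576448 -0.99895161  0.00113992] [-1.94991771 -0.30797468  6.62729942] [-155.44687771    8.6736004 ]
```

View pics/top3.png

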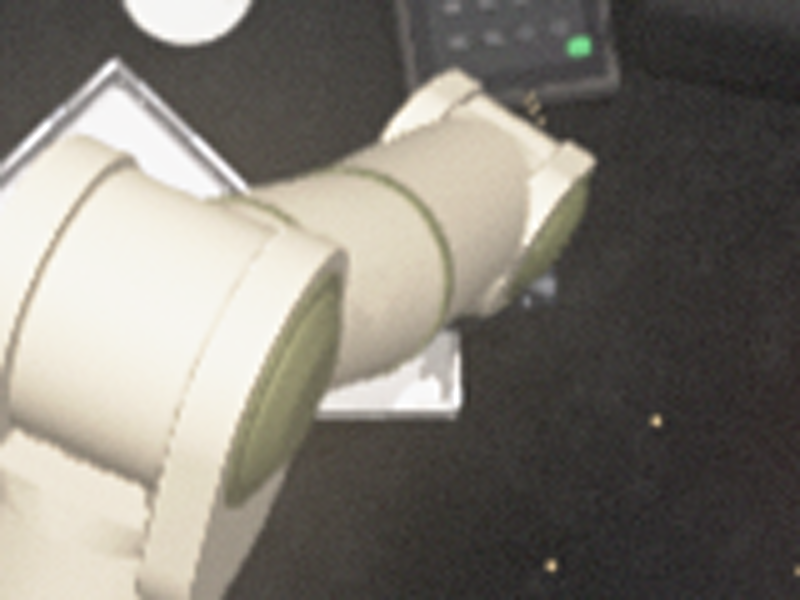

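The bin followed the gripper; its near corner is at crop (460,412). Next I ease it into the stops by force.

Request:
apply_moves(
  motion=[
    {"ax": 0, "ay": 0, "az": 0, "dx": 0.003, "dy": 0.002, "dz": 0, "hand": 0},
    {"ax": 0, "ay": 0, "az": 0, "dx": 0.003, "dy": 0.002, "dz": 0, "hand": 0},
    {"ax": 0, "ay": 0, "az": 0, "dx": 0.001, "dy": 0.001, "dz": 0, "hand": 0},
    {"ax": 0, "ay": 0, "az": 0, "dx": 0, "dy": 0, "dz": 0, "hand": 0},
  ],
)

```text
time_s: 4.92
eef_pos: [0.5722, -0.3561, 0.1897]
orientation: [[0.999, -0.047, -0.001], [-0.047, -0.999, -0.002], [-0.001, 0.002, -1.0]]
wrist_force: [-4.9, -4.2, 7.3]
opening: 0.0029
gripper_force: 60.1
```

Request:
apply_moves(
  motion=[
    {"ax": 0, "ay": 0, "az": 0, "dx": 0.001, "dy": 0, "dz": 0, "hand": 0},
    {"ax": 0, "ay": 0, "az": 0, "dx": 0.001, "dy": 0, "dz": 0, "hand": 0},
    {"ax": 0, "ay": 0, "az": 0, "dx": 0, "dy": 0.001, "dz": 0, "hand": 0},
    {"ax": 0, "ay": 0, "az": 0, "dx": 0, "dy": 0, "dz": 0, "hand": 0},
  ],
)

```text
time_s: 5.42
eef_pos: [0.5739, -0.3551, 0.1897]
orientation: [[0.999, -0.047, -0.001], [-0.047, -0.999, -0.002], [-0.001, 0.002, -1.0]]
wrist_force: [-6.6, -3.6, 7.4]
opening: 0.0025
gripper_force: 60.2
```

Request:
apply_moves(
  motion=[
    {"ax": 0, "ay": 0, "az": 0, "dx": 0, "dy": 0.001, "dz": 0, "hand": 0},
    {"ax": 0, "ay": 0, "az": 0, "dx": 0, "dy": 0.001, "dz": 0, "hand": 0},
    {"ax": 0, "ay": 0, "az": 0, "dx": 0, "dy": 0, "dz": 0, "hand": 0},
  ],
)

```text
time_s: 5.8
eef_pos: [0.5741, -0.3543, 0.1897]
orientation: [[0.999, -0.048, -0.0], [-0.048, -0.999, -0.004], [0.0, 0.004, -1.0]]
wrist_force: [-4.0, -8.7, 5.7]
opening: 0.0029
gripper_force: 59.8
```

Request:
apply_moves(
  motion=[
    {"ax": 0, "ay": 0, "az": 0, "dx": 0.001, "dy": 0, "dz": 0, "hand": 0},
    {"ax": 0, "ay": 0, "az": 0, "dx": 0.001, "dy": 0, "dz": 0, "hand": 0},
    {"ax": 0, "ay": 0, "az": 0, "dx": 0, "dy": 0, "dz": 0, "hand": 0},
  ],
)

```text
time_s: 6.18
eef_pos: [0.5746, -0.3544, 0.1897]
orientation: [[0.999, -0.049, -0.003], [-0.049, -0.999, -0.003], [-0.003, 0.003, -1.0]]
wrist_force: [-10.1, -7.0, 8.5]
opening: 0.0026
gripper_force: 60.4
```

Request:
apply_moves(
  motion=[
    {"ax": 0, "ay": 0, "az": 0, "dx": 0, "dy": 0.001, "dz": 0, "hand": 0},
    {"ax": 0, "ay": 0, "az": 0, "dx": 0, "dy": 0.001, "dz": 0, "hand": 0},
    {"ax": 0, "ay": 0, "az": 0, "dx": 0, "dy": 0, "dz": 0, "hand": 0},
  ],
)

```text
time_s: 6.55
eef_pos: [0.5745, -0.354, 0.1897]
orientation: [[0.999, -0.05, -0.002], [-0.05, -0.999, -0.005], [-0.002, 0.006, -1.0]]
wrist_force: [-10.1, -11.2, 6.0]
opening: 0.0024
gripper_force: 60.1
```

Request:
apply_moves(
  motion=[
    {"ax": 0, "ay": 0, "az": 0, "dx": 0, "dy": 0, "dz": 0, "hand": 30},
    {"ax": 0, "ay": 0, "az": 0, "dx": 0, "dy": 0, "dz": 0, "hand": 30},
    {"ax": 0, "ay": 0, "az": 0, "dx": 0, "dy": 0, "dz": 0, "hand": 30},
    {"ax": 0, "ay": 0, "az": 0, "dx": 0, "dy": 0, "dz": 0.03, "hand": 30},
    {"ax": 0, "ay": 0, "az": 0, "dx": 0, "dy": 0, "dz": 0.06, "hand": 30},
    {"ax": 0, "ay": 0, "az": 0, "dx": -0.05, "dy": 0, "dz": 0.03, "hand": 30},
    {"ax": 0, "ay": 0, "az": 0, "dx": -0.03, "dy": -0.05, "dz": 0.03, "hand": 30},
    {"ax": 0, "ay": 0, "az": 0, "dx": 0, "dy": -0.06, "dz": 0.02, "hand": 30},
    {"ax": 0, "ay": 0, "az": 0, "dx": 0, "dy": -0.06, "dz": 0, "hand": 30},
    {"ax": 0, "ay": 0, "az": 0, "dx": 0, "dy": -0.06, "dz": 0, "hand": 30},
  ],
)

```text
time_s: 7.8
eef_pos: [0.499, -0.5778, 0.3577]
orientation: [[0.999, -0.045, 0.001], [-0.045, -0.999, -0.0], [0.001, 0.0, -1.0]]
wrist_force: [1.3, -0.1, 0.3]
opening: 0.0259
gripper_force: 0.0
```

```bash
python3 - <<'E'
from h import *
im,d=env.camera("top");W=cloud("top",d)
cv2.imwrite(f"pics/top4.png",cv2.resize(cv2.cvtColor(im,cv2.COLOR_RGB2BGR)[125:245,190:350],None,fx=5,fy=5,interpolation=cv2.INTER_CUBIC))
s=env.read_state();print(s["eef_pos"],s["wrist_force"])
E
```

```text
[ 0.49590732 -0.58583208  0.35728876] [-2.63407136 -7.34338339  1.17324292]
```

View pics/top4.png

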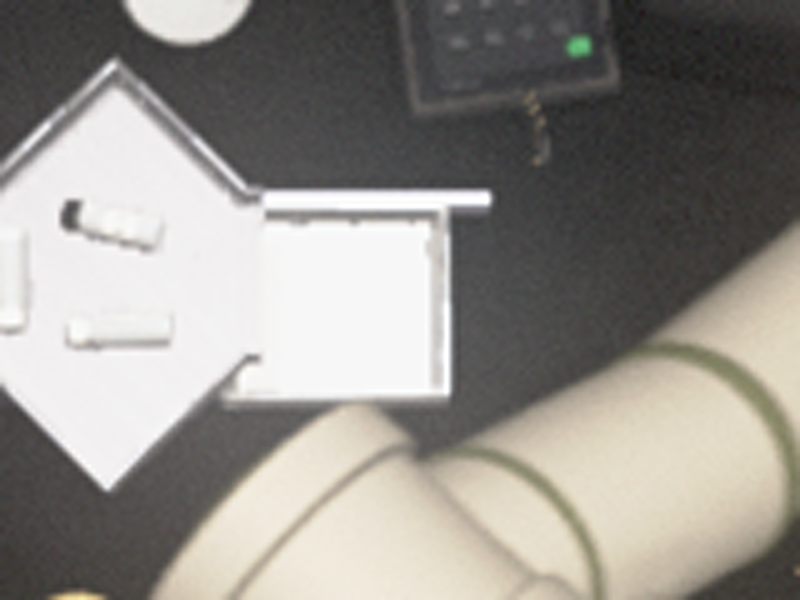

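The bin sits flush along the bar, with its end edge at crop column ~450. I'll compute its pose.

```bash
python3 - <<'E'
from h import *
for a,b,z in[(451,212,.04),(451,402,.04),(235,404,.04),(491,199,.03),(264,205,.085),(264,355,.085)]: print(a,b,np.round(st(ray("top",190+(a+.5)/5-.5,125+(b+.5)/5-.5,z)),1))
s=env.read_state();print(s["eef_pos"],s["joint_positions"])
print("handle",O+.25*EX)
E
```

```text
451 212 [-153.2  -56.9]
451 402 [-151.9   71. ]
235 404 [-11.  72.]
491 199 [-180.5  -68.4]
264 205 [-30.9 -50.1]
264 355 [-31.4  48.4]
[ 0.49590732 -0.58583208  0.35728876] [ 0.6987585   0.70042992  0.16457528  1.53939362 -0.1281309   0.90800094
 -0.7186335 ]
handle [0.59334075 0.04464264]
```

```bash
python3 - <<'E'
from h import *
im,d=env.camera("top");W=cloud("top",d);g=im.sum(-1)/3
for u in(250,262,272):
    print(u,"up",[(v,int(g[v,u]),round(st(ray("top",u,v,.04))[1])) for v in range(162,171)])
    print(u,"lo",[(v,int(g[v,u]),round(st(ray("top",u,v,.04))[1])) for v in range(198,208)])
for v in(175,185,195):
    print(v,[(u,int(g[v,u]),round(st(ray("top",u,v,.04))[0])) for u in range(272,284)])
S=st(W);Z=W[...,2];m=(d>0)&(Z>.034)&(Z<.05)&(g>110)&(abs(S[...,1])<85)&(S[...,0]<-40)&(S[...,0]>-165)
p=S[m];p=p[p[:,1]>0];print(m.sum(),p.min(0),p.max(0),np.percentile(p,95,axis=0),np.percentile(p,5,axis=0))
E
```

```text
250 up [(162, 96, -74), (163, 219, -71), (164, 251, -67), (165, 249, -64), (166, 233, -61), (167, 152, -57), (168, 143, -54), (169, 167, -50), (170, 231, -47)]
250 lo [(198, 247, 48), (199, 247, 51), (200, 247, 54), (201, 247, 58), (202, 247, 61), (203, 245, 64), (204, 222, 67), (205, 147, 71), (206, 116, 74), (207, 97, 77)]
262 up [(162, 93, -74), (163, 216, -71), (164, 252, -67), (165, 249, -64), (166, 249, -60), (167, 151, -57), (168, 140, -54), (169, 213, -50), (170, 249, -47)]
262 lo [(198, 247, 48), (199, 247, 51), (200, 247, 54), (201, 247, 58), (202, 247, 61), (203, 247, 64), (204, 210, 68), (205, 157, 71), (206, 185, 74), (207, 202, 78)]
272 up [(162, 93, -74), (163, 214, -71), (164, 252, -67), (165, 249, -64), (166, 249, -60), (167, 148, -57), (168, 135, -54), (169, 178, -50), (170, 239, -47)]
272 lo [(198, 247, 48), (199, 247, 51), (200, 247, 54), (201, 247, 58), (202, 248, 61), (203, 247, 64), (204, 194, 68), (205, 134, 71), (206, 105, 74), (207, 91, 78)]
175 [(272, 247, -127), (273, 247, -130), (274, 247, -134), (275, 217, -137), (276, 205, -140), (277, 200, -144), (278, 195, -147), (279, 220, -150), (280, 103, -154), (281, 73, -157), (282, 78, -160), (283, 79, -164)]
185 [(272, 247, -127), (273, 247, -130), (274, 247, -133), (275, 248, -137), (276, 216, -140), (277, 203, -143), (278, 216, -147), (279, 239, -150), (280, 115, -153), (281, 76, -157), (282, 79, -160), (283, 87, -163)]
195 [(272, 247, -127), (273, 247, -130), (274, 247, -133), (275, 248, -136), (276, 216, -140), (277, 208, -143), (278, 233, -146), (279, 254, -150), (280, 130, -153), (281, 82, -156), (282, 85, -159), (283, 86, -163)]
174 [-149.98586429    1.08293182] [-41.64012015  68.9671012 ] [-53.78576902  68.00721908] [-149.8722381    13.54871525]
```

Request:
apply_moves(
  motion=[
    {"ax": 0, "ay": 0, "az": 0, "dx": 0.008, "dy": 0.03, "dz": 0, "hand": 30},
    {"ax": 0, "ay": 0, "az": 0, "dx": 0.01, "dy": 0.055, "dz": 0, "hand": 30},
    {"ax": 0, "ay": 0, "az": 0, "dx": 0.01, "dy": 0.06, "dz": 0, "hand": 30},
    {"ax": 0, "ay": 0, "az": 0, "dx": 0.01, "dy": 0.06, "dz": 0, "hand": 30},
    {"ax": 0, "ay": 0, "az": 0, "dx": 0.01, "dy": 0.06, "dz": 0, "hand": 30},
    {"ax": 0, "ay": 0, "az": 0, "dx": 0.01, "dy": 0.06, "dz": 0, "hand": 30},
    {"ax": 0, "ay": 0, "az": 0, "dx": 0.01, "dy": 0.06, "dz": 0, "hand": 30},
    {"ax": 0, "ay": 0, "az": 0, "dx": 0.01, "dy": 0.06, "dz": 0, "hand": 30},
    {"ax": 0, "ay": 0, "az": 0, "dx": 0.01, "dy": 0.06, "dz": 0, "hand": 30},
    {"ax": 0, "ay": 0, "az": 0, "dx": 0.005, "dy": 0.04, "dz": 0, "hand": 30},
  ],
)

```text
time_s: 9.15
eef_pos: [0.5919, -0.0274, 0.357]
orientation: [[0.999, -0.042, -0.0], [-0.042, -0.999, 0.001], [-0.0, -0.001, -1.0]]
wrist_force: [0.4, -1.3, 0.4]
opening: 0.0255
gripper_force: 0.0
```

Request:
apply_moves(
  motion=[
    {"ax": 0, "ay": 0, "az": 0, "dx": 0.003, "dy": 0.04, "dz": 0, "hand": 30},
    {"ax": 0, "ay": 0, "az": 0, "dx": 0, "dy": 0.03, "dz": 0, "hand": 30},
    {"ax": 0, "ay": 0, "az": 0, "dx": 0, "dy": 0.01, "dz": 0, "hand": 30},
    {"ax": 0, "ay": 0, "az": 0, "dx": 0, "dy": 0, "dz": 0, "hand": 30},
    {"ax": 0, "ay": 0, "az": 0, "dx": 0, "dy": 0, "dz": 0, "hand": 30},
  ],
)

```text
time_s: 9.78
eef_pos: [0.5947, 0.047, 0.3571]
orientation: [[0.999, -0.048, -0.0], [-0.048, -0.999, -0.001], [0.0, 0.001, -1.0]]
wrist_force: [-0.7, -0.6, -0.1]
opening: 0.0258
gripper_force: 0.0
```

```bash
python3 - <<'E'
from h import *
im,d=env.camera("side");u,v=proj("side",[.593,.046,.1])[0].astype(int);print(u,v)
im=cv2.cvtColor(im,cv2.COLOR_RGB2BGR)
cv2.imwrite("pics/c5.png",cv2.resize(im[v-60:v+60,u-80:u+80],None,fx=5,fy=5,interpolation=cv2.INTER_CUBIC))
s=env.read_state();print(s["eef_pos"],s["wrist_force"],s["joint_positions"],st(s["eef_pos"]))
E
```

```text
162 229
[0.59474886 0.04693945 0.35712852] [0.38100726 0.49418951 0.33523747] [-0.30854306  0.50864197  0.1955547   1.95528403 -0.14802809  0.69120917
 -1.64192571] [252.35831915  -1.30246996]
```

View pics/c5.png

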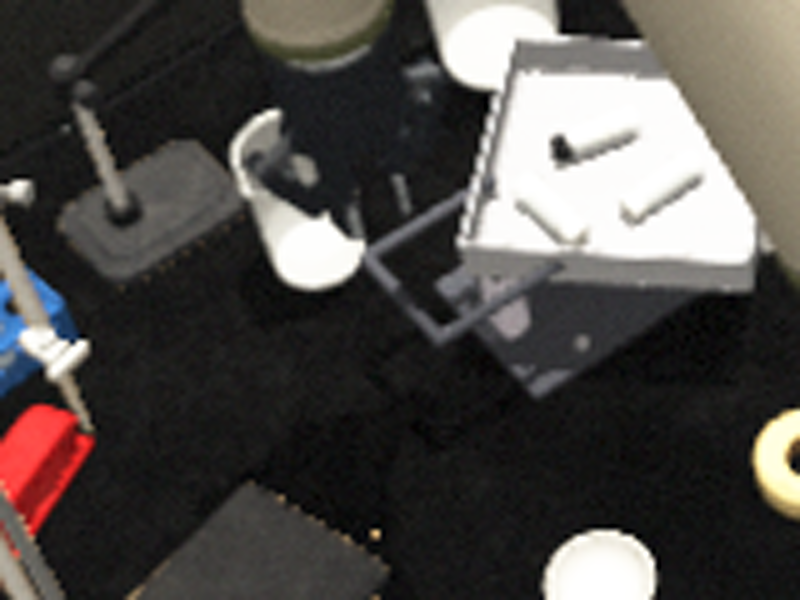

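The crop shows the handle bar from (370,250) to (440,335), centred about where my estimate projects. The fingers are poised above it, so I descend and grip.

Request:
apply_moves(
  motion=[
    {"ax": 0, "ay": 0, "az": 0, "dx": -0.001, "dy": -0.001, "dz": -0.03, "hand": 30},
    {"ax": 0, "ay": 0, "az": 0, "dx": 0, "dy": 0, "dz": -0.035, "hand": 30},
    {"ax": 0, "ay": 0, "az": 0, "dx": 0, "dy": 0, "dz": -0.025, "hand": 30},
    {"ax": 0, "ay": 0, "az": 0, "dx": 0, "dy": 0, "dz": -0.012, "hand": 30},
    {"ax": 0, "ay": 0, "az": 0, "dx": 0, "dy": 0, "dz": 0, "hand": 30},
  ],
)

```text
time_s: 10.45
eef_pos: [0.5937, 0.0468, 0.2546]
orientation: [[0.999, -0.047, -0.001], [-0.047, -0.999, -0.0], [-0.001, 0.0, -1.0]]
wrist_force: [0.2, -0.0, 0.3]
opening: 0.0255
gripper_force: 0.0
```

Request:
apply_moves(
  motion=[
    {"ax": 0, "ay": 0, "az": 0, "dx": 0, "dy": 0, "dz": 0, "hand": 0},
    {"ax": 0, "ay": 0, "az": 0, "dx": 0, "dy": 0, "dz": 0, "hand": 0},
    {"ax": 0, "ay": 0, "az": 0, "dx": 0, "dy": 0, "dz": 0, "hand": 0},
    {"ax": 0, "ay": 0, "az": 0, "dx": 0, "dy": 0, "dz": 0, "hand": 0},
  ],
)

```text
time_s: 10.95
eef_pos: [0.5937, 0.0438, 0.256]
orientation: [[0.999, -0.05, 0.001], [-0.05, -0.999, -0.004], [0.001, 0.004, -1.0]]
wrist_force: [0.9, -12.6, -2.7]
opening: 0.0078
gripper_force: 58.4
```

Request:
apply_moves(
  motion=[
    {"ax": 0, "ay": 0, "az": 0, "dx": 0, "dy": -0.003, "dz": 0.001, "hand": 0},
    {"ax": 0, "ay": 0, "az": 0, "dx": 0, "dy": -0.0005, "dz": 0.0035, "hand": 0},
    {"ax": 0, "ay": 0, "az": 0, "dx": 0, "dy": -0.0007, "dz": 0.0045, "hand": 0},
    {"ax": 0, "ay": 0, "az": 0, "dx": 0, "dy": -0.0008, "dz": 0.0045, "hand": 0},
    {"ax": 0, "ay": 0, "az": 0, "dx": 0, "dy": -0.0009, "dz": 0.0045, "hand": 0},
    {"ax": 0, "ay": 0, "az": 0, "dx": 0, "dy": -0.001, "dz": 0.0045, "hand": 0},
    {"ax": 0, "ay": 0, "az": 0, "dx": 0, "dy": -0.0011, "dz": 0.0044, "hand": 0},
    {"ax": 0, "ay": 0, "az": 0, "dx": 0, "dy": -0.0012, "dz": 0.0044, "hand": 0},
    {"ax": 0, "ay": 0, "az": 0, "dx": 0, "dy": -0.0013, "dz": 0.0044, "hand": 0},
    {"ax": 0, "ay": 0, "az": 0, "dx": 0, "dy": -0.0013, "dz": 0.0044, "hand": 0},
  ],
)

```text
time_s: 12.2
eef_pos: [0.5936, 0.0355, 0.2955]
orientation: [[0.999, -0.046, -0.0], [-0.046, -0.999, -0.0], [-0.0, 0.0, -1.0]]
wrist_force: [-1.0, -4.9, -4.6]
opening: 0.0077
gripper_force: 58.3
```

Request:
apply_moves(
  motion=[
    {"ax": 0, "ay": 0, "az": 0, "dx": 0, "dy": -0.0014, "dz": 0.0043, "hand": 0},
    {"ax": 0, "ay": 0, "az": 0, "dx": 0, "dy": -0.0014, "dz": 0.0043, "hand": 0},
    {"ax": 0, "ay": 0, "az": 0, "dx": 0, "dy": -0.0015, "dz": 0.0043, "hand": 0},
    {"ax": 0, "ay": 0, "az": 0, "dx": -0.0001, "dy": -0.0016, "dz": 0.0042, "hand": 0},
    {"ax": 0, "ay": 0, "az": 0, "dx": -0.0001, "dy": -0.0017, "dz": 0.0042, "hand": 0},
    {"ax": 0, "ay": 0, "az": 0, "dx": -0.0001, "dy": -0.0018, "dz": 0.0042, "hand": 0},
    {"ax": 0, "ay": 0, "az": 0, "dx": -0.0001, "dy": -0.0018, "dz": 0.0041, "hand": 0},
    {"ax": 0, "ay": 0, "az": 0, "dx": -0.0001, "dy": -0.0019, "dz": 0.0041, "hand": 0},
    {"ax": 0, "ay": 0, "az": 0, "dx": -0.0001, "dy": -0.002, "dz": 0.004, "hand": 0},
    {"ax": 0, "ay": 0, "az": 0, "dx": -0.0001, "dy": -0.0021, "dz": 0.004, "hand": 0},
  ],
)

```text
time_s: 13.45
eef_pos: [0.5929, 0.0194, 0.3371]
orientation: [[0.999, -0.045, -0.0], [-0.045, -0.999, 0.001], [-0.001, -0.001, -1.0]]
wrist_force: [-5.2, 4.3, -1.5]
opening: 0.0079
gripper_force: 58.5
```

Request:
apply_moves(
  motion=[
    {"ax": 0, "ay": 0, "az": 0, "dx": -0.0001, "dy": -0.0021, "dz": 0.004, "hand": 0},
    {"ax": 0, "ay": 0, "az": 0, "dx": -0.0001, "dy": -0.0022, "dz": 0.004, "hand": 0},
    {"ax": 0, "ay": 0, "az": 0, "dx": -0.0001, "dy": -0.0023, "dz": 0.0039, "hand": 0},
    {"ax": 0, "ay": 0, "az": 0, "dx": -0.0001, "dy": -0.0023, "dz": 0.0039, "hand": 0},
    {"ax": 0, "ay": 0, "az": 0, "dx": -0.0001, "dy": -0.0024, "dz": 0.0038, "hand": 0},
    {"ax": 0, "ay": 0, "az": 0, "dx": -0.0001, "dy": -0.0025, "dz": 0.0038, "hand": 0},
    {"ax": 0, "ay": 0, "az": 0, "dx": -0.0001, "dy": -0.0026, "dz": 0.0037, "hand": 0},
    {"ax": 0, "ay": 0, "az": 0, "dx": -0.0001, "dy": -0.0026, "dz": 0.0037, "hand": 0},
    {"ax": 0, "ay": 0, "az": 0, "dx": -0.0001, "dy": -0.0027, "dz": 0.0036, "hand": 0},
    {"ax": 0, "ay": 0, "az": 0, "dx": -0.0001, "dy": -0.0028, "dz": 0.0036, "hand": 0},
  ],
)

```text
time_s: 14.7
eef_pos: [0.5918, -0.0039, 0.3755]
orientation: [[0.999, -0.044, -0.001], [-0.044, -0.999, 0.003], [-0.001, -0.003, -1.0]]
wrist_force: [-6.1, 8.2, 2.2]
opening: 0.0082
gripper_force: 58.5
```

```bash
python3 - <<'E'
from h import *
im,d=env.camera("top")
cv2.imwrite(f"pics/top6.png",cv2.resize(cv2.cvtColor(im,cv2.COLOR_RGB2BGR)[125:245,165:325],None,fx=5,fy=5,interpolation=cv2.INTER_CUBIC))
W=cloud("top",d);
for o in env.outline_of("top","vial_a"):
    m=np.array(o["pixels"])&(d>0)
    if m.sum(): print(o["p"],o["pixel"],np.median(W[m],0),st(np.median(W[m],0)))
s=env.read_state();print(s["eef_pos"],s["wrist_force"],st(s["eef_pos"]))
E
```

```text
0.38 [254.0, 201.2] [ 0.35220737 -0.10413169  0.01924896] [ 90.44028532 234.13629921]
[ 0.59177483 -0.004128    0.37580844] [-6.52634448  8.00766885  3.25771955] [201.20852932  -0.64807433]
```

View pics/top6.png

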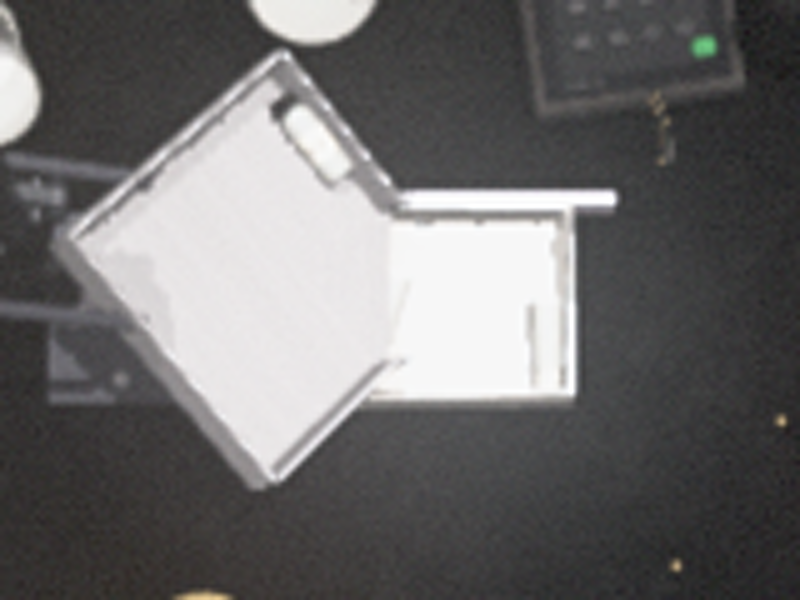

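The tray is at about 0.55 rad. One vial is in the bin at crop (545,345), and the black-capped one is sliding along the wall at (315,140). I continue raising.

Request:
apply_moves(
  motion=[
    {"ax": 0, "ay": 0, "az": 0, "dx": -0.0003, "dy": -0.0022, "dz": 0.0036, "hand": 0},
    {"ax": 0, "ay": 0, "az": 0, "dx": -0.0003, "dy": -0.0024, "dz": 0.0035, "hand": 0},
    {"ax": 0, "ay": 0, "az": 0, "dx": -0.0003, "dy": -0.0026, "dz": 0.0034, "hand": 0},
    {"ax": 0, "ay": 0, "az": 0, "dx": -0.0003, "dy": -0.003, "dz": 0.0034, "hand": 0},
    {"ax": 0, "ay": 0, "az": 0, "dx": -0.0002, "dy": -0.003, "dz": 0.0033, "hand": 0},
    {"ax": 0, "ay": 0, "az": 0, "dx": -0.0002, "dy": -0.0031, "dz": 0.0033, "hand": 0},
    {"ax": 0, "ay": 0, "az": 0, "dx": -0.0001, "dy": -0.0032, "dz": 0.0032, "hand": 0},
    {"ax": 0, "ay": 0, "az": 0, "dx": -0.0001, "dy": -0.0032, "dz": 0.0031, "hand": 0},
    {"ax": 0, "ay": 0, "az": 0, "dx": -0.0001, "dy": -0.0033, "dz": 0.0031, "hand": 0},
    {"ax": 0, "ay": 0, "az": 0, "dx": 0, "dy": 0, "dz": 0, "hand": 0},
  ],
)

```text
time_s: 16.05
eef_pos: [0.5902, -0.0302, 0.4059]
orientation: [[0.999, -0.045, 0.001], [-0.045, -0.999, 0.003], [0.001, -0.003, -1.0]]
wrist_force: [-6.5, 6.9, 5.0]
opening: 0.0077
gripper_force: 58.7
```

```bash
python3 - <<'E'
from h import *
im,d=env.camera("top");im2,_=env.camera("side")
a=cv2.resize(cv2.cvtColor(im,cv2.COLOR_RGB2BGR)[145:225,175:275],None,fx=4,fy=4,interpolation=cv2.INTER_CUBIC)
b=cv2.resize(cv2.cvtColor(im2,cv2.COLOR_RGB2BGR)[150:230,170:270],None,fx=4,fy=4,interpolation=cv2.INTER_CUBIC)
a=cv2.resize(cv2.cvtColor(im,cv2.COLOR_RGB2BGR)[135:235,175:285],None,fx=3.5,fy=3.5,interpolation=cv2.INTER_CUBIC)
b=cv2.resize(cv2.cvtColor(im2,cv2.COLOR_RGB2BGR)[140:240,180:290],None,fx=3.5,fy=3.5,interpolation=cv2.INTER_CUBIC)
cv2.imwrite("pics/c7.png",np.hstack([a,b]))
s=env.read_state();print(s["eef_pos"],s["wrist_force"],st(s["eef_pos"]))
E
```

```text
[ 0.59026623 -0.03006056  0.4057605 ] [-5.47358568  7.3609865   4.7806963 ] [175.23423425  -0.31741244]
```

View pics/c7.png

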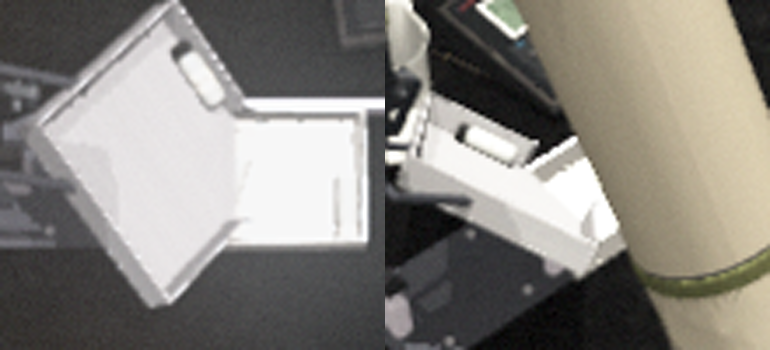

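The black-capped vial is still lying along the wall at left panel (200,75). I tilt further.

Request:
apply_moves(
  motion=[
    {"ax": 0, "ay": 0, "az": 0, "dx": -0.0002, "dy": -0.003, "dz": 0.003, "hand": 0},
    {"ax": 0, "ay": 0, "az": 0, "dx": -0.0002, "dy": -0.0033, "dz": 0.003, "hand": 0},
    {"ax": 0, "ay": 0, "az": 0, "dx": -0.0002, "dy": -0.0035, "dz": 0.003, "hand": 0},
    {"ax": 0, "ay": 0, "az": 0, "dx": -0.0002, "dy": -0.0035, "dz": 0.0029, "hand": 0},
    {"ax": 0, "ay": 0, "az": 0, "dx": -0.0002, "dy": -0.0036, "dz": 0.0028, "hand": 0},
    {"ax": 0, "ay": 0, "az": 0, "dx": -0.0002, "dy": -0.0036, "dz": 0.0027, "hand": 0},
    {"ax": 0, "ay": 0, "az": 0, "dx": -0.0002, "dy": -0.0037, "dz": 0.0027, "hand": 0},
    {"ax": 0, "ay": 0, "az": 0, "dx": -0.0002, "dy": -0.0037, "dz": 0.0026, "hand": 0},
    {"ax": 0, "ay": 0, "az": 0, "dx": 0, "dy": 0, "dz": 0, "hand": 0},
    {"ax": 0, "ay": 0, "az": 0, "dx": 0, "dy": 0, "dz": 0, "hand": 0},
  ],
)

```text
time_s: 17.4
eef_pos: [0.5888, -0.0575, 0.4292]
orientation: [[0.999, -0.044, 0.002], [-0.044, -0.999, 0.004], [0.002, -0.004, -1.0]]
wrist_force: [-6.9, 9.7, 11.1]
opening: 0.0075
gripper_force: 58.8
```

```bash
cat > chk.py <<'E'
from h import *
im,d=env.camera("top");g=cv2.cvtColor(im,cv2.COLOR_RGB2BGR)
np.savez("t.npz",im=im,d=d)
W=cloud("top",d);S=st(W);Z=W[...,2]*1000
# map heights on tray/bin: print depth residual blobs above bin floor
print("bin heights (rows st y 60..-60, cols st x -150..-40)")
for y in range(60,-61,-10):
    r=[]
    for x in range(-145,-20,8):
        m=(d>0)&(abs(S[...,0]-x)<5)&(abs(S[...,1]-y)<6)
        r.append(int(np.median(Z[m])) if m.any() else -1)
    print(y,r)
s=env.read_state();print(s["eef_pos"],s["wrist_force"],st(s["eef_pos"]))
v=g[150:165,222:245].astype(int).sum(-1)//3
print(v)
E
python3 chk.py
```

```text
bin heights (rows st y 60..-60, cols st x -150..-40)
60 [34, 22, 22, 21, 37, 38, 38, 39, 34, 23, 6, 3, 6, 46, 76, 75]
50 [14, 22, 21, 5, 5, 3, 2, 5, 5, 6, 6, 5, 4, 8, 4, 61]
40 [18, 26, 25, 8, 5, 3, 4, 4, 5, 6, 3, 5, 5, 8, 4, 56]
30 [21, 26, 24, 6, 4, 4, 5, 4, 4, 2, 6, 5, 5, 4, 3, 50]
20 [24, 24, 23, 7, 3, 3, 4, 2, 5, 6, 5, 3, 4, 5, 6, 53]
10 [24, 24, 22, 5, 5, 3, 4, 6, 4, 3, 3, 4, 4, 6, 16, 52]
0 [25, 23, 23, 6, 5, 3, 4, 4, 4, 2, 5, 2, 3, 5, 18, 50]
-10 [4, 4, 2, 5, 1, 4, 5, 3, 6, 4, 3, 3, 2, 14, 23, 53]
-20 [10, 5, 3, 1, 2, 3, 3, 3, 5, 4, 4, 3, 1, 11, 26, 53]
-30 [6, 5, 3, 1, 3, 3, 3, 4, 2, 6, 12, 1, 4, 7, 5, 47]
-40 [6, 6, 5, 4, 7, 2, 2, 4, 4, 23, 24, 25, 24, 23, 23, 35]
-50 [4, 3, 5, 5, 3, 1, 4, 3, 3, 7, 12, 21, 23, 24, 59, 60]
-60 [33, 23, 21, 23, 22, 24, 26, 29, 22, 23, 26, 26, 31, 30, 74, 76]
[ 0.58882294 -0.05753337  0.4292499 ] [-6.85919492  9.90161416 11.75064837] [ 1.47724231e+02 -1.21857183e-01]
[[211 219 219 218 221 219 218 201 176 177 175 174 176 179 201 226 116  73
   68  74  74  73  73]
 [215 220 219 221 219 217 219 216 186 178 176 177 175 180 176 175 150  87
   70  7
[... 576 characters left out ...]
187 192 111  77  73]
 [220 221 221 223 222 223 222 221 221 219 220 215 189 177 177 184 180 177
  178 171 155  91  78]
 [221 220 220 222 221 222 223 220 221 221 219 220 207 187 177 179 182 176
  180 188 186 125  81]
 [222 221 222 221 223 223 224 223 222 219 222 220 219 206 181 176 182 177
  178 181 183 169 108]
 [222 223 222 221 221 222 222 223 222 220 220 222 222 217 188 180 178 179
  179 182 185 198 168]
 [221 220 221 222 221 223 222 223 223 222 220 221 220 221 205 181 179 181
  178 179 183 199 207]
 [222 221 221 222 223 223 223 223 223 224 222 221 223 220 218 189 177 179
  180 179 178 179 179]
 [223 222 220 222 222 222 222 223 224 223 222 223 221 220 218 208 188 180
  181 179 181 179 194]]
```

```bash
python3 - <<'E'
from h import *
im=np.load("t.npz")["im"];im2,_=env.camera("side")
f=lambda i:cv2.resize(cv2.cvtColor(i,cv2.COLOR_RGB2BGR),None,fx=3.6,fy=3.6,interpolation=cv2.INTER_CUBIC)
cv2.imwrite("pics/c8.png",np.hstack([f(im[130:240,180:290]),f(im2[140:250,170:280])]))
E
```

```text
(no output)
```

View pics/c8.png

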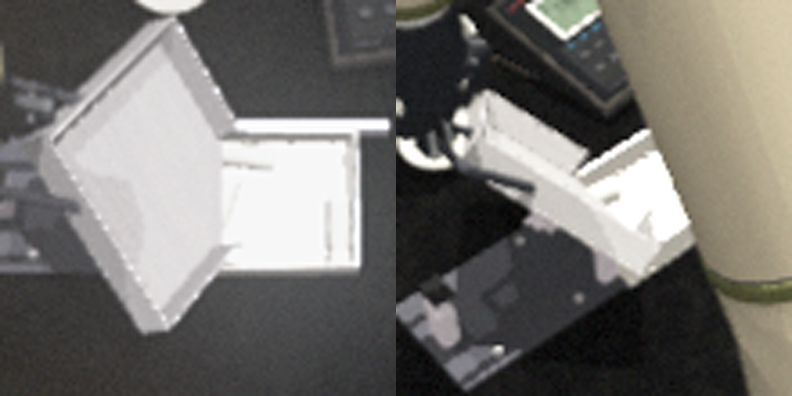

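The tray is empty and all three vials are in the bin (left panel: upright at (335,220), along the bar side at (250,160), and at the spout edge at (230,205)). I lower along the same arc.

Request:
apply_moves(
  motion=[
    {"ax": 0, "ay": 0, "az": 0, "dx": 0.0002, "dy": 0.0037, "dz": -0.0026, "hand": 0},
    {"ax": 0, "ay": 0, "az": 0, "dx": 0.0002, "dy": 0.0037, "dz": -0.0027, "hand": 0},
    {"ax": 0, "ay": 0, "az": 0, "dx": 0.0002, "dy": 0.0036, "dz": -0.0027, "hand": 0},
    {"ax": 0, "ay": 0, "az": 0, "dx": 0.0002, "dy": 0.0036, "dz": -0.0028, "hand": 0},
    {"ax": 0, "ay": 0, "az": 0, "dx": 0.0002, "dy": 0.0035, "dz": -0.0029, "hand": 0},
    {"ax": 0, "ay": 0, "az": 0, "dx": 0.0002, "dy": 0.0035, "dz": -0.003, "hand": 0},
    {"ax": 0, "ay": 0, "az": 0, "dx": 0.0002, "dy": 0.0033, "dz": -0.003, "hand": 0},
    {"ax": 0, "ay": 0, "az": 0, "dx": 0.0002, "dy": 0.003, "dz": -0.003, "hand": 0},
    {"ax": 0, "ay": 0, "az": 0, "dx": 0.0001, "dy": 0.0033, "dz": -0.0031, "hand": 0},
    {"ax": 0, "ay": 0, "az": 0, "dx": 0.0001, "dy": 0.0032, "dz": -0.0031, "hand": 0},
  ],
)

```text
time_s: 18.75
eef_pos: [0.5905, -0.0237, 0.3997]
orientation: [[0.999, -0.044, 0.001], [-0.044, -0.999, 0.002], [0.001, -0.002, -1.0]]
wrist_force: [-4.8, 6.9, 4.9]
opening: 0.0077
gripper_force: 59.3
```

Request:
apply_moves(
  motion=[
    {"ax": 0, "ay": 0, "az": 0, "dx": 0.0001, "dy": 0.0032, "dz": -0.0032, "hand": 0},
    {"ax": 0, "ay": 0, "az": 0, "dx": 0.0002, "dy": 0.0031, "dz": -0.0033, "hand": 0},
    {"ax": 0, "ay": 0, "az": 0, "dx": 0.0002, "dy": 0.003, "dz": -0.0033, "hand": 0},
    {"ax": 0, "ay": 0, "az": 0, "dx": 0.0003, "dy": 0.003, "dz": -0.0034, "hand": 0},
    {"ax": 0, "ay": 0, "az": 0, "dx": 0.0003, "dy": 0.0026, "dz": -0.0034, "hand": 0},
    {"ax": 0, "ay": 0, "az": 0, "dx": 0.0003, "dy": 0.0024, "dz": -0.0035, "hand": 0},
    {"ax": 0, "ay": 0, "az": 0, "dx": 0.0003, "dy": 0.0022, "dz": -0.0036, "hand": 0},
    {"ax": 0, "ay": 0, "az": 0, "dx": 0.0001, "dy": 0.0028, "dz": -0.0036, "hand": 0},
    {"ax": 0, "ay": 0, "az": 0, "dx": 0.0001, "dy": 0.0027, "dz": -0.0036, "hand": 0},
    {"ax": 0, "ay": 0, "az": 0, "dx": 0.0001, "dy": 0.0026, "dz": -0.0037, "hand": 0},
  ],
)

```text
time_s: 20.0
eef_pos: [0.5922, 0.004, 0.3646]
orientation: [[0.999, -0.044, -0.0], [-0.044, -0.999, 0.002], [-0.0, -0.002, -1.0]]
wrist_force: [-6.8, 7.3, 4.3]
opening: 0.0076
gripper_force: 60.0
```

Request:
apply_moves(
  motion=[
    {"ax": 0, "ay": 0, "az": 0, "dx": 0.0001, "dy": 0.0026, "dz": -0.0037, "hand": 0},
    {"ax": 0, "ay": 0, "az": 0, "dx": 0.0001, "dy": 0.0025, "dz": -0.0038, "hand": 0},
    {"ax": 0, "ay": 0, "az": 0, "dx": 0.0001, "dy": 0.0024, "dz": -0.0038, "hand": 0},
    {"ax": 0, "ay": 0, "az": 0, "dx": 0.0001, "dy": 0.0023, "dz": -0.0039, "hand": 0},
    {"ax": 0, "ay": 0, "az": 0, "dx": 0.0001, "dy": 0.0023, "dz": -0.0039, "hand": 0},
    {"ax": 0, "ay": 0, "az": 0, "dx": 0.0001, "dy": 0.0022, "dz": -0.004, "hand": 0},
    {"ax": 0, "ay": 0, "az": 0, "dx": 0.0001, "dy": 0.0021, "dz": -0.004, "hand": 0},
    {"ax": 0, "ay": 0, "az": 0, "dx": 0.0001, "dy": 0.0021, "dz": -0.004, "hand": 0},
    {"ax": 0, "ay": 0, "az": 0, "dx": 0.0001, "dy": 0.002, "dz": -0.004, "hand": 0},
    {"ax": 0, "ay": 0, "az": 0, "dx": 0.0001, "dy": 0.0019, "dz": -0.0041, "hand": 0},
  ],
)

```text
time_s: 21.25
eef_pos: [0.5932, 0.0251, 0.325]
orientation: [[0.999, -0.045, -0.0], [-0.045, -0.999, 0.001], [-0.0, -0.001, -1.0]]
wrist_force: [-5.5, 1.5, -0.5]
opening: 0.0073
gripper_force: 61.1
```

Request:
apply_moves(
  motion=[
    {"ax": 0, "ay": 0, "az": 0, "dx": 0.0001, "dy": 0.0018, "dz": -0.0041, "hand": 0},
    {"ax": 0, "ay": 0, "az": 0, "dx": 0.0001, "dy": 0.0018, "dz": -0.0042, "hand": 0},
    {"ax": 0, "ay": 0, "az": 0, "dx": 0.0001, "dy": 0.0017, "dz": -0.0042, "hand": 0},
    {"ax": 0, "ay": 0, "az": 0, "dx": 0.0001, "dy": 0.0016, "dz": -0.0042, "hand": 0},
    {"ax": 0, "ay": 0, "az": 0, "dx": 0, "dy": 0.0015, "dz": -0.0043, "hand": 0},
    {"ax": 0, "ay": 0, "az": 0, "dx": 0, "dy": 0.0014, "dz": -0.0043, "hand": 0},
    {"ax": 0, "ay": 0, "az": 0, "dx": 0, "dy": 0.0014, "dz": -0.0043, "hand": 0},
    {"ax": 0, "ay": 0, "az": 0, "dx": 0, "dy": 0.0013, "dz": -0.0044, "hand": 0},
    {"ax": 0, "ay": 0, "az": 0, "dx": 0, "dy": 0.0013, "dz": -0.0044, "hand": 0},
    {"ax": 0, "ay": 0, "az": 0, "dx": 0, "dy": 0.0012, "dz": -0.0044, "hand": 0},
  ],
)

```text
time_s: 22.5
eef_pos: [0.5939, 0.0392, 0.2817]
orientation: [[0.999, -0.047, 0.0], [-0.047, -0.999, -0.001], [0.0, 0.0, -1.0]]
wrist_force: [-4.5, -2.6, 0.1]
opening: 0.0076
gripper_force: 60.2
```

Request:
apply_moves(
  motion=[
    {"ax": 0, "ay": 0, "az": 0, "dx": 0, "dy": 0.0011, "dz": -0.0044, "hand": 0},
    {"ax": 0, "ay": 0, "az": 0, "dx": 0, "dy": 0.001, "dz": -0.0045, "hand": 0},
    {"ax": 0, "ay": 0, "az": 0, "dx": 0, "dy": 0.0009, "dz": -0.0045, "hand": 0},
    {"ax": 0, "ay": 0, "az": 0, "dx": 0, "dy": 0.0008, "dz": -0.004, "hand": 0},
    {"ax": 0, "ay": 0, "az": 0, "dx": 0, "dy": 0.0005, "dz": -0.003, "hand": 0},
    {"ax": 0, "ay": 0, "az": 0, "dx": 0, "dy": 0.0003, "dz": -0.002, "hand": 0},
    {"ax": 0, "ay": 0, "az": 0, "dx": 0, "dy": 0, "dz": -0.001, "hand": 0},
    {"ax": 0, "ay": 0, "az": 0, "dx": 0, "dy": 0, "dz": 0, "hand": 0},
    {"ax": 0, "ay": 0, "az": 0, "dx": 0, "dy": 0, "dz": 0, "hand": 0},
  ],
)

```text
time_s: 23.62
eef_pos: [0.5939, 0.0432, 0.2585]
orientation: [[0.999, -0.047, 0.0], [-0.047, -0.999, -0.001], [0.001, 0.001, -1.0]]
wrist_force: [-4.1, -5.3, 0.1]
opening: 0.008
gripper_force: 59.9
```

Request:
apply_moves(
  motion=[
    {"ax": 0, "ay": 0, "az": 0, "dx": 0, "dy": 0.0002, "dz": -0.001, "hand": 0},
    {"ax": 0, "ay": 0, "az": 0, "dx": 0, "dy": 0.0002, "dz": -0.001, "hand": 0},
    {"ax": 0, "ay": 0, "az": 0, "dx": 0, "dy": 0.0002, "dz": -0.001, "hand": 0},
    {"ax": 0, "ay": 0, "az": 0, "dx": 0, "dy": 0, "dz": -0.001, "hand": 0},
    {"ax": 0, "ay": 0, "az": 0, "dx": 0, "dy": 0, "dz": -0.001, "hand": 0},
    {"ax": 0, "ay": 0, "az": 0, "dx": 0, "dy": 0, "dz": 0, "hand": 0},
  ],
)

```text
time_s: 24.38
eef_pos: [0.5937, 0.0431, 0.2578]
orientation: [[0.999, -0.048, 0.003], [-0.048, -0.999, -0.0], [0.003, -0.0, -1.0]]
wrist_force: [-17.0, -6.8, 51.0]
opening: 0.0075
gripper_force: 65.3
```

The tray is on its rest. I relieve the load, open and retreat.

Request:
apply_moves(
  motion=[
    {"ax": 0, "ay": 0, "az": 0, "dx": 0, "dy": 0, "dz": 0.002, "hand": 0},
    {"ax": 0, "ay": 0, "az": 0, "dx": 0, "dy": 0, "dz": 0.002, "hand": 0},
    {"ax": 0, "ay": 0, "az": 0, "dx": 0, "dy": 0, "dz": 0, "hand": 0},
    {"ax": 0, "ay": 0, "az": 0, "dx": 0, "dy": 0, "dz": 0, "hand": 30},
    {"ax": 0, "ay": 0, "az": 0, "dx": 0, "dy": 0, "dz": 0, "hand": 30},
    {"ax": 0, "ay": 0, "az": 0, "dx": 0, "dy": 0.001, "dz": 0, "hand": 30},
    {"ax": 0, "ay": 0, "az": 0, "dx": 0, "dy": 0, "dz": 0, "hand": 30},
  ],
)

```text
time_s: 25.25
eef_pos: [0.5939, 0.0461, 0.2575]
orientation: [[0.999, -0.046, 0.0], [-0.046, -0.999, 0.0], [0.0, -0.0, -1.0]]
wrist_force: [-0.0, -0.4, -0.2]
opening: 0.0255
gripper_force: 0.0
```

Request:
apply_moves(
  motion=[
    {"ax": 0, "ay": 0, "az": 0, "dx": 0, "dy": 0, "dz": 0.02, "hand": 30},
    {"ax": 0, "ay": 0, "az": 0, "dx": 0, "dy": 0, "dz": 0.04, "hand": 30},
    {"ax": 0, "ay": 0, "az": 0, "dx": 0, "dy": 0, "dz": 0.05, "hand": 30},
    {"ax": 0, "ay": 0, "az": 0, "dx": 0, "dy": 0, "dz": 0.05, "hand": 30},
    {"ax": 0, "ay": 0, "az": 0, "dx": 0, "dy": 0, "dz": 0.03, "hand": 30},
    {"ax": 0, "ay": 0, "az": 0, "dx": 0, "dy": 0, "dz": 0.01, "hand": 30},
    {"ax": 0, "ay": 0, "az": 0, "dx": 0, "dy": 0, "dz": 0, "hand": 30},
    {"ax": 0, "ay": 0, "az": 0, "dx": 0, "dy": 0, "dz": 0, "hand": 30},
  ],
)

```text
time_s: 26.25
eef_pos: [0.5935, 0.0459, 0.456]
orientation: [[0.999, -0.046, -0.002], [-0.046, -0.999, -0.0], [-0.002, 0.001, -1.0]]
wrist_force: [0.6, 0.5, -0.6]
opening: 0.0259
gripper_force: 0.0
```

```bash
python3 - <<'E'
from h import *
im,d=env.camera("top");g=im.sum(-1)/3;W=cloud("top",d);S=st(W);Z=W[...,2]*1000
for u in(262,272): print([(v,int(g[v,u])) for v in range(163,170)],[(v,int(g[v,u])) for v in range(202,207)])
print([(u,int(g[190,u])) for u in range(276,283)])
for x in range(-20,200,20):
    m=(d>0)&(abs(S[...,0]-x)<6)&(abs(S[...,1])<10);print(x,int(np.median(Z[m])) if m.any() else None,end=" ")
for y in (50,30,10,-10,-30,-45):
    r=[]
    for x in range(-145,-35,10):
        m=(d>0)&(abs(S[...,0]-x)<5)&(abs(S[...,1]-y)<6);r.append(int(np.median(Z[m])) if m.any() else -1)
    print(y,r)
print(env.read_state()["wrist_force"],env.read_state()["eef_pos"])
E
```

```text
[(163, 216), (164, 252), (165, 249), (166, 249), (167, 149), (168, 139), (169, 211)] [(202, 247), (203, 247), (204, 207), (205, 133), (206, 108)]
[(163, 211), (164, 252), (165, 249), (166, 249), (167, 148), (168, 134), (169, 179)] [(202, 239), (203, 238), (204, 184), (205, 128), (206, 94)]
[(276, 232), (277, 194), (278, 213), (279, 254), (280, 122), (281, 69), (282, 77)]
-20 86 0 85 20 86 40 84 60 86 80 84 100 86 120 83 140 86 160 86 180 84 50 [9, 24, 8, 2, 4, 4, 5, 3, 5, 3, 7]
30 [22, 26, 18, 5, 7, 7, 4, 2, 2, 5, 2]
10 [24, 24, 18, 5, 6, 5, 5, 4, 3, 5, 3]
-10 [8, 5, 4, 1, 4, 3, 7, 2, 2, 4, 4]
-30 [6, 4, 4, 3, 3, 3, 5, 3, 10, 9, 8]
-45 [7, 2, 4, 4, 5, 4, 2, 18, 24, 26, 25]
[ 0.43632919 -0.3342438  -0.52527039] [0.59354005 0.04580043 0.45598612]
```

The tray is level at 85 mm, the bin hasn't moved, and the vials are in place. I'm handing the job in.

```bash
python3 -c "
from bench import env
print(env.close_job())"
```

```text
the job is handed in; nothing more can be done
None
```

I handed the job in at about 26 s; the judge gave no verdict. By my own checks the bin is against both stops, all three vials slid into it, and the tray is back level on its rest. One vial lay under the tray, so I saw only its edge. I did not re-measure the dish, beaker or tape roll.

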